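Clear up after the jam session

TASK

Tidy the music-room table after the jam: put the percussion (the yellow tube shaker and the woodblock) in the blue tray, the guitarist's bits (the brass slide and the capo) in the red tray, and the hi-fi remote in the grey tray. Set each one down, don't drop it, so that it lies flat on the tray's floor as it lies on the table now, with the slide standing on its end and nothing on top of anything else. Leave the little green effects pedal where it stands.

Things in the scene. Friction and masses are not known exactly. Their poses are not given: they have to be found in the camera images.
- shaker: tube shaker: yellow cylinder 40 mm in diameter with a square black cap 46 x 46 x 10 mm at each end, 105 mm long overall along its x axis, 46 high, about 150 g; grip it across y between the caps, where it is 40 mm wide; origin at the centre of its underside (the foot of the caps), z up; starts flat, x pointing away from the robot within 20 degrees
- woodblock: percussion woodblock of pale wood with dark slots, 100 (x) x 48 (y) x 40 mm high, about 220 g; origin at the centre of its underside, z up; starts flat, x pointing away from the robot within 20 degrees
- slide: brass guitar slide: plain tube standing on its end, 28 mm outside diameter, 21 mm bore, 60 mm tall, about 110 g; origin at the centre of its lower end, z up along the tube
- capo: dark metal guitar capo lying on its side, about 115 mm long along x (rubber-padded jaws to +x, black handles to -x, up to 42 wide); grip it across y at its pivot block with a brass screw head, 30 x 30 x 18 mm high; origin at the centre of the block's underside, z up; about 90 g; starts flat, x pointing away from the robot within 20 degrees
- remote: black hi-fi remote control with white keys and a grey round pad, 120 (x) x 40 (y) x 18 mm high, about 100 g; origin at the centre of its underside, z up; starts flat, x pointing away from the robot within 20 degrees
- pedal: small green effects pedal, loose, to be left alone: 93 (x) x 42 (y) x 34 mm with a white knob and a steel foot switch on top (46 high in all); origin at the centre of its underside, z up; it stands in the same row as the loose things, anywhere among them, whose centres are 110 mm or more apart
- tray_blue: open blue plastic tray for percussion, 150 (x) x 200 (y) x 40 mm tall, walls and floor 5 mm thick (inside 140 x 190, 35 deep), fixed to the table; origin at the centre of its underside, on the table top, z up; it stands turned by up to about 6 degrees
- tray_red: open red plastic tray for guitar things, 150 (x) x 200 (y) x 40 mm tall, walls and floor 5 mm thick (inside 140 x 190, 35 deep), fixed to the table; origin at the centre of its underside, on the table top, z up; it stands turned by up to about 6 degrees
- tray_grey: open grey plastic tray for the remote, 150 (x) x 200 (y) x 40 mm tall, walls and floor 5 mm thick (inside 140 x 190, 35 deep), fixed to the table; origin at the centre of its underside, on the table top, z up; it stands turned by up to about 6 degrees
There are look-alikes about, which are no part of the job. What is shaped like the shaker but purple is not meant.

How it is judged:
At the end, for the whole second after the job is handed in: Shaker and woodblock in the blue tray, slide and capo in the red, remote in the grey: each origin between the tray's inner walls (70 mm in x, 95 mm in y from its centre) and under 12 mm above the table, tilt under 0.2 rad, slower than 0.02 m/s; pedal within 20 mm of its start (x of shaker in the frame of tray_blue between -0.07 and 0.07 m and y of shaker in the frame of tray_blue between -0.095 and 0.095 m and z of each of shaker, woodblock in the frame of tray_blue below 0.012 m and angle between each of shaker, woodblock, slide, capo, remote's own z axis and vertical below 0.2 rad and linear speed of each of shaker, woodblock, slide, capo, remote below 0.02 m/s and x of woodblock in the frame of tray_blue between -0.07 and 0.07 m and y of woodblock in the frame of tray_blue between -0.095 and 0.095 m and x of slide in the frame of tray_red between -0.07 and 0.07 m and y of slide in the frame of tray_red between -0.095 and 0.095 m and z of each of slide, capo in the frame of tray_red below 0.012 m and x of capo in the frame of tray_red between -0.07 and 0.07 m and y of capo in the frame of tray_red between -0.095 and 0.095 m and x of remote in the frame of tray_grey between -0.07 and 0.07 m and y of remote in the frame of tray_grey between -0.095 and 0.095 m and z of remote in the frame of tray_grey below 0.012 m and distance of pedal from where it was at the start of the episode below 0.02 m); the robot touches nothing.
It fails at once if a thing to be sorted is dropped or thrown (over 1 m/s while not in the fingers: a fall of about 50 mm) ((linear speed of shaker above 1 m/s and contact force between the fingers and shaker below 0.05 N) or (linear speed of woodblock above 1 m/s and contact force between the fingers and woodblock below 0.05 N) or (linear speed of slide above 1 m/s and contact force between the fingers and slide below 0.05 N) or (linear speed of capo above 1 m/s and contact force between the fingers and capo below 0.05 N) or (linear speed of remote above 1 m/s and contact force between the fingers and remote below 0.05 N)).
It fails at once if the green effects pedal is shifted by more than 20 mm (distance of pedal from where it was at the start of the episode above 0.02 m).
It also fails if it takes over 128 s, if anything falls off the work surface, if the arm or the gripper's body presses on something with over 40 N, if the wrist force passes 120 N, or if a joint passes its speed limit or range.

ROBOT

A 7-joint arm with a two-finger parallel gripper is mounted at the origin on the work surface. World frame = base frame: x ahead of the robot, y to its left, z up, the work surface at z = 0. Lengths are in m, angles in rad, forces in N, time in s.
With the tool pointing down it reaches from about 0.4 to 0.85 m from the base axis. Payload 10.4 kg.
Tool frame: the origin (TCP) lies midway between the tips of the shut fingers; the grasp point (between the pads) lies 19 mm behind it (bot.grip_point_offset is the distance from the TCP to the grasp point, in m); z points along the fingers, x is the direction in which the jaws open and shut, and the axes are right-handed (so a half turn about z gives the same grasp; the last joint's range is limited). The gripper opens to 85 mm and grips with 20 to 120 N. Pads are 22 mm wide; open, the fingers measure 114 mm over their backs; the gripper's body (76 mm by 85 mm) begins 54 mm behind the grasp point. The pads swing forward as they close: fully open they stand 13 mm farther back than shut.
Start: joints at [1.215, 0.332, -0.065, 1.46, 0.022, 1.35, -0.088], TCP at [0.204, -0.591, 0.231] pointing down, gripper open.
Joint ranges: [-2.6, 2.6], [-0.5, 2.12], [-1.47, 1.34], [0.16, 2.42], [-1.27, 4.41], [0.06, 2.06], [-2.6, 2.6]. Speed limits (rad/s): [2.22, 2.22, 2.79, 2.79, 3.14, 3.14, 3.14].

INTERFACE

Orientations are given as a rotation vector (axis times angle).
In Python, from rig import bot gives the robot as it stands.
- The arm moves only by the tool servo_tool, never from a script. Its arguments are lists of equal length, an entry for each row: "jaw": the finger opening in mm, from 0 to 85.4; "dp": the shift along the world's x, y, z in mm, a list of three; "twist": the turn about the world's z in rad. In form: {"jaw": [jaw, ...], "dp": [[tx, ty, tz], ...], "twist": [twist, ...]}. A call has 1 to 10 rows; each row shifts and turns the commanded pose from where the row before left it; what a row does not reach is not made up. A row lasts 1/10 s, in which the tool goes at most 50 mm and 8.59 degrees, less where a joint would pass 70% of its speed; a pose out of reach is approached as far as the arm can. A call is refused whole if a number of a shift passes 50 or a number of a turn 0.15, either way. A call with a gripper value outside its range is refused whole. The fingers move at their own pace and stop on an object; the grip force is fixed at half the most. Time passes only in rows, so rows that do not move let the fingers close. It gives the time, the measured TCP pose, the force and the opening at its end, in the units of the state.
- bot.observe(): the state, without advancing time (a new reading comes with each control period).
- bot.grab_frame(name): name is "scene" or "top" or "wrist"; returns a dict with "color" (480x640x3 uint8, red, green, blue), "camera_matrix" (3x3 intrinsics, pixels), "rvec" (rotation vector, rad) and "tvec" (3), from world to camera coordinates, as OpenCV has them. Camera axes: x right, y down, z forward; pixel columns grow to the right and rows downward; lengths in m; the calibration is good to about 2 mm. A picture is of the moment at which its call begins. There is no depth.
- bot.finish_job(): hands the job in, once; it reports no verdict.
The state is a dict: "time_s": time; "joint_pos": joint angles; "qvel": joint speeds; "tau": joint torques, N m; "ee_pos": TCP position; "tool_rot": TCP orientation; "contact_force": force on the tool from outside, world axes, zero at the start; "torque": the same for the moment, N m; "opening": finger opening in m.
Only numpy, scipy, OpenCV 4.12 (cv2) and the standard library are available. Lean on these libraries where they do the work, as an engineer would, in place of code of your own. Each camera call takes 0.05 s, during which the arm holds its last target. There are 200 camera calls.

## Working session

There is one attempt and no reset: what is moved stays moved. The work goes in short steps, Python scripts to look and compute and a tool call to move; the robot and the scene stay as the last step left them, time stands still between calls to the robot, and variables do not carry over. Pictures are saved under pics/ and viewed, about 12 in all and at most 16, crops included, and the job is handed in when it is done.

Besides the shell and the picture viewer there is one more tool, called after "Emit:" as name(argument=value, ...), one argument or row to a line, values as JSON. servo_tool: Moves the arm, as the interface text tells. Its arguments: {"type":"object","properties":{"jaw":{"type":"array","items":{"type":"number"}},"dp":{"type":"array","items":{"type":"array","items":{"type":"number"}}},"twist":{"type":"array","items":{"type":"number"}}},"required":["jaw","dp","twist"]}

```bash
mkdir -p pics; ls; cat > h.py <<'E'
import numpy as np,cv2
from rig import bot
def grab(n,f=None):
    d=bot.grab_frame(n)
    if f: cv2.imwrite('pics/'+f,d['color'][:,:,::-1])
    return d
def px2w(d,uv,z):
    K=np.array(d['camera_matrix'],float);R=cv2.Rodrigues(np.array(d['rvec'],float))[0];t=np.array(d['tvec'],float).ravel()
    r=R.T@np.linalg.inv(K)@np.array([uv[0],uv[1],1.]);c=-R.T@t
    return c+r*(z-c[2])/r[2]
E
python3 - <<'E'
from h import *
import pickle
d={n:grab(n,n+'0.png') for n in('top','scene')}
pickle.dump(d,open('d0.pkl','wb'))
o=bot.observe();print(o['time_s'],o['ee_pos'],o['tool_rot'],o['opening'],bot.grip_point_offset)
for n in d:
    R=cv2.Rodrigues(np.array(d[n]['rvec']))[0];print(n,-R.T@np.array(d[n]['tvec']).ravel(),d[n]['camera_matrix'])
E
```

```text
pics
0.1 [ 0.20405129 -0.59041273  0.23060276] [-2.55813612e+00  1.82245864e+00  1.63769263e-03] 0.0853320984398188 0.0187
top [ 0.38720144 -0.04991857  1.06128597] [[496.39233316   0.         325.62274151]
 [  0.         496.39233316 236.51556029]
 [  0.           0.           1.        ]]
scene [ 1.0927446  -0.25952659  0.75225492] [[509.23366231   0.         310.96956857]
 [  0.         509.23366231 249.56816412]
 [  0.           0.           1.        ]]
```

View pics/top0.png

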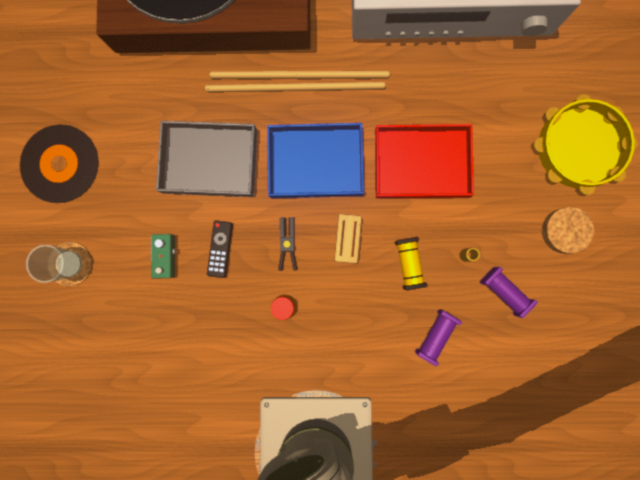

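View pics/scene0.png

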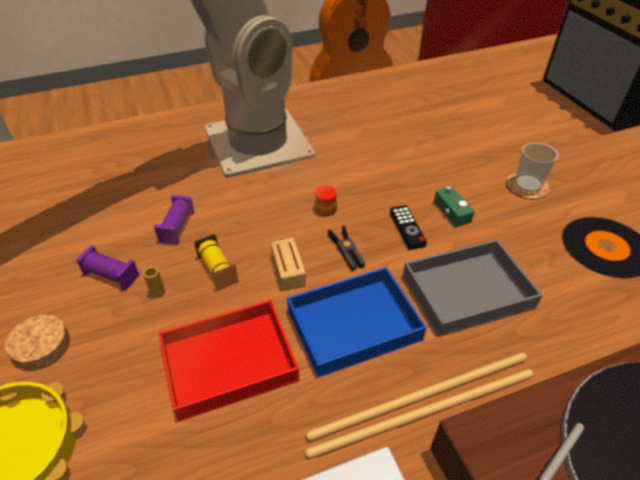

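The top view shows the trays as grey (207,160), blue (316,160) and red (424,160). The row below is the pedal (163,256), remote (220,248), capo (287,244), woodblock (348,238), shaker (411,263) and slide (472,255). The purple look-alikes are nearby, at (508,292) and (439,338). I'll enlarge the row.

```bash
python3 - <<'E'
import cv2
im=cv2.imread('pics/top0.png')[205:305,140:340];cv2.imwrite('pics/c1.png',cv2.resize(im,None,fx=4,fy=4,interpolation=cv2.INTER_CUBIC))
im=cv2.imread('pics/top0.png')[205:305,330:530];cv2.imwrite('pics/c2.png',cv2.resize(im,None,fx=4,fy=4,interpolation=cv2.INTER_CUBIC))
E
```

```text
(no output)
```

View pics/c1.png

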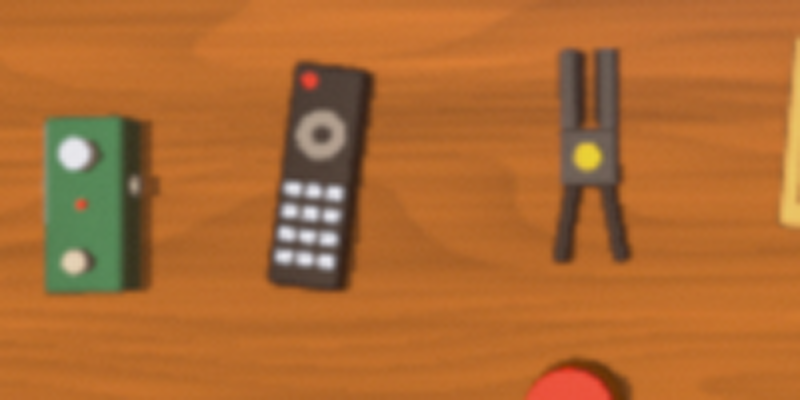

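View pics/c2.png

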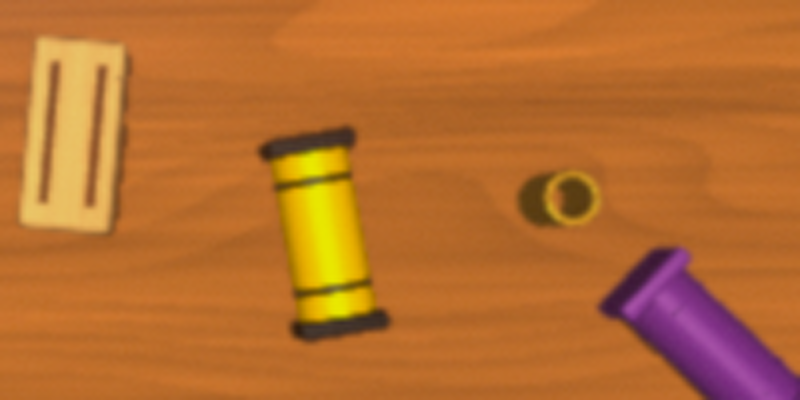

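The crops (4x) give these pixel readings:
- **Remote:** top face corners (297,65), (371,73), (347,290), (270,280).
- **Capo:** screw at (588,156), jaws pointing up.
- **Woodblock:** corners (37,38), (125,44), (108,232), (20,222).
- **Shaker:** cap centres (309,143) and (341,325).
- **Slide:** rim centre (572,198).

```bash
python3 - <<'E'
from h import *
import pickle
d=pickle.load(open('d0.pkl','rb'))['top']
def w(u,v,z,ox,oy=205): return px2w(d,(ox+u/4,oy+v/4),z)
def rect(name,c,z,ox):
    p=np.array([w(*q,z,ox) for q in c]); a=(p[0]+p[1]-p[2]-p[3])/2
    print(name,(p.mean(0)[:2]*1000).round(1),'yaw',np.arctan2(a[1],a[0]).round(3),'len',np.linalg.norm(a).round(4),np.linalg.norm((p[0]+p[3]-p[1]-p[2])/2).round(4))
rect('pedal',[(45,118),(122,118),(122,291),(45,291)],.034,140)
rect('remote',[(297,65),(371,73),(347,290),(270,280)],.018,140)
rect('capo',[(563,129),(617,130),(617,184),(562,183)],.018,140)
a=w(589,50,.01,140)-w(592,262,.01,140);print('capo axis',np.arctan2(a[1],a[0]),w(588,156,.02,140))
rect('wood',[(37,38),(125,44),(108,232),(20,222)],.04,330)
rect('shaker',[(266,147),(352,134),(384,318),(298,333)],.042,330)
print('slide',w(572,198,.06,330))
for n,c in dict(grey=[(161,122),(257,124),(254,196),(157,193)],blue=[(267,124),(363,123),(365,196),(268,198)],red=[(375,125),(472,124),(474,197),(376,198)]).items():
    rect(n,[(4*u,4*(v-205)) for u,v in c],.04,0)
o=bot.observe();print(o['ee_pos'],cv2.Rodrigues(np.array(o['tool_rot']))[0].round(3))
E
```

```text
pedal [413.3 318.9] yaw 0.012 len 0.0902 0.0405
remote [427.1 198. ] yaw -0.114 len 0.1148 0.0405
capo [436.5  55.8] yaw -0.013 len 0.0285 0.0288
capo axis 0.010425725974458212 [0.43661647 0.05651204 0.02      ]
wood [445.9 -71.7] yaw -0.102 len 0.0963 0.0454
shaker [ 393.9 -199.9] yaw 0.152 len 0.0956 0.0444
slide [ 0.4100893  -0.32076833  0.06      ]
grey [616.3 221.5] yaw -0.042 len 0.1516 0.2036
blue [610.   -5.9] yaw 0.013 len 0.1549 0.2011
red [ 605.4 -230.8] yaw -0.0 len 0.1529 0.201
[ 0.20405129 -0.59041273  0.23060276] [[ 0.327 -0.945 -0.   ]
 [-0.945 -0.327  0.001]
 [-0.001  0.    -1.   ]]
```

Emit:
servo_tool(
  jaw=[60, 60, 60, 60, 60, 60, 60, 60, 60, 60],
  dp=[
    [24, 31, -8],
    [24, 31, -8],
    [24, 31, -8],
    [24, 31, -8],
    [24, 31, -8],
    [24, 31, -8],
    [24, 31, -8],
    [24, 31, -8],
    [14, 22, -6],
    [0, 0, 0],
  ],
  twist=[-0.04, -0.04, -0.04, -0.04, -0.04, -0.04, -0.04, -0.04, -0.014, 0],
)

```text
time_s: 1.1
ee_pos: [0.4121, -0.3165, 0.1603]
tool_rot: [-2.226, 2.216, 0.003]
contact_force: [0.8, -0.1, 0.2]
opening: 0.0603
```

```bash
cat >> h.py <<'E'
def st():
    o=bot.observe();R=cv2.Rodrigues(np.array(o['tool_rot']))[0]
    print('t%.1f'%o['time_s'],(np.array(o['ee_pos'])*1000).round(1),'jaw ang',np.arctan2(R[1,0],R[0,0]).round(3),'open',round(o['opening']*1000,1),'F',np.round(o['contact_force'],1),'q',np.round(o['joint_pos'],2))
E
python3 - <<'E'
from h import *
import pickle
d=grab('wrist','w1.png');pickle.dump(d,open('w1.pkl','wb'));st()
E
```

```text
t1.1 [ 410.8 -318.9  160.8] jaw ang -1.568 open 59.9 F [-0.7 -0.4  0.1] q [ 0.81  0.17 -0.26  1.82  0.05  1.16 -1.03]
```

View pics/w1.png

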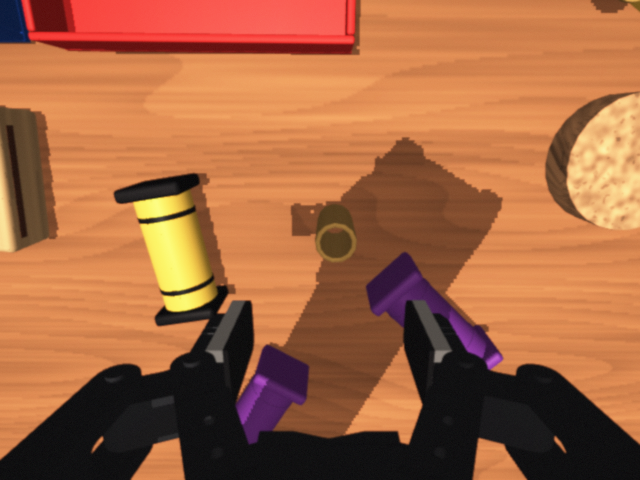

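The wrist view shows the slide rim at (336,241) between the fingers' columns, the shaker's cap tops at (158,187) and (191,305), and a purple cap at (395,285) close by on the right.

```bash
python3 - <<'E'
from h import *
import pickle
d=pickle.load(open('w1.pkl','rb'))
print('slide',px2w(d,(336,241),.06), 'purple corner',px2w(d,(407,255),.046),px2w(d,(370,290),.046),px2w(d,(378,310),.02))
a=px2w(d,(158,189),.046);b=px2w(d,(191,308),.046);print(a,b,(a+b)/2,np.arctan2(*(a-b)[1::-1]))
st()
E
```

```text
slide [ 0.41358728 -0.32231317  0.06      ] purple corner [ 0.39921223 -0.37242816  0.046     ] [ 0.37230146 -0.3475379   0.046     ] [ 0.34278543 -0.35773505  0.02      ]
[ 0.4447193  -0.20380218  0.046     ] [ 0.35706678 -0.21693484  0.046     ] [ 0.40089304 -0.21036851  0.046     ] 0.14872015343910308
t1.1 [ 410.8 -318.9  160.8] jaw ang -1.568 open 59.9 F [-0.7 -0.4  0.1] q [ 0.81  0.17 -0.26  1.82  0.05  1.16 -1.03]
```

Emit:
servo_tool(
  jaw=[46, 46, 46, 46, 46, 46, 46, 46, 46, 46],
  dp=[
    [1, -2, 0],
    [0, 0, 0],
    [0, 0, -20],
    [0, 0, -25],
    [0, 0, -25],
    [0, 0, -25],
    [0, 0, -20],
    [0, 0, -15],
    [0, 0, -10],
    [0, 0, 0],
  ],
  twist=[0.15, 0.15, 0, 0, 0, 0, 0, 0, 0, 0],
)

```text
time_s: 2.15
ee_pos: [0.4099, -0.3231, 0.0202]
tool_rot: [2.526, -1.867, -0.003]
contact_force: [-0.6, 0.1, -0.3]
opening: 0.046
```

Emit:
servo_tool(
  jaw=[25, 20, 20, 20, 20, 20, 20, 20, 20, 20],
  dp=[
    [0, 0, 0],
    [0, 0, 0],
    [0, 0, 0],
    [0, 0, 0],
    [0, 0, 0],
    [0, 0, 10],
    [0, 0, 25],
    [0, 0, 25],
    [0, 0, 25],
    [0, 0, 15],
  ],
  twist=[0, 0, 0, 0, 0, 0, 0, 0, 0, 0],
)

```text
time_s: 3.15
ee_pos: [0.4117, -0.3228, 0.1238]
tool_rot: [-2.528, 1.866, -0.003]
contact_force: [-0.0, -0.1, -1.8]
opening: 0.0268
```

```bash
python3 - <<'E'
from h import *
st()
E
```

```text
t3.1 [ 411.7 -322.8  123.8] jaw ang -1.272 open 26.8 F [-0.  -0.1 -1.8] q [ 0.84  0.21 -0.29  1.85  0.07  1.08 -0.75]
```

Emit:
servo_tool(
  jaw=[20, 20, 20, 20, 20, 20, 20, 20, 20, 20],
  dp=[
    [32, 8, 0],
    [32, 8, 0],
    [32, 8, 0],
    [32, 7, 0],
    [32, 7, 0],
    [24, 6, 0],
    [10, 2, 0],
    [0, 0, 0],
    [0, 0, -20],
    [0, 0, -20],
  ],
  twist=[0, 0, 0, 0, 0, 0, 0, 0, 0, 0],
)

```text
time_s: 4.15
ee_pos: [0.6041, -0.2781, 0.0817]
tool_rot: [2.525, -1.867, 0.002]
contact_force: [-0.2, 0.8, -1.4]
opening: 0.0269
```

```bash
python3 - <<'E'
from h import *
import pickle
st()
d=grab('wrist','w2.png');pickle.dump(d,open('w2.pkl','wb'))
E
```

```text
t4.2 [ 604.1 -278.1   81.7] jaw ang -1.273 open 26.9 F [-0.2  0.8 -1.4] q [ 0.59  0.55 -0.31  1.5   0.18  1.12 -1.03]
```

View pics/w2.png

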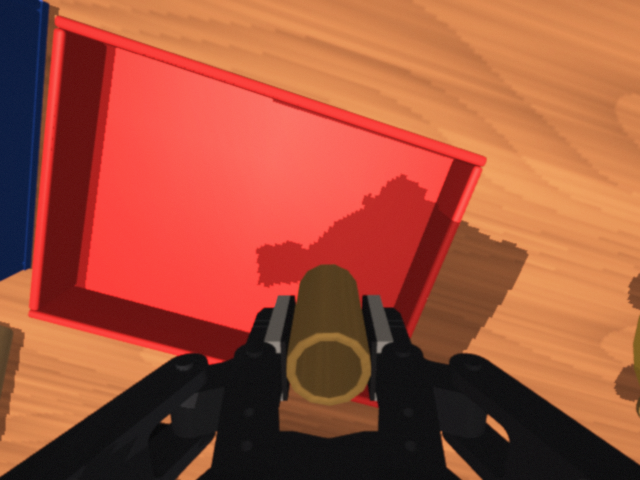

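The slide is upright in the fingers over the red tray. The tray's rim corners are at (57,20), (484,160) and (32,315).

```bash
python3 - <<'E'
from h import *
import pickle
d=pickle.load(open('w2.pkl','rb'))
for p in [(57,20),(484,160),(32,315)]: print(px2w(d,p,.04).round(4))
E
```

```text
[ 0.6828 -0.1359  0.04  ]
[ 0.6823 -0.3313  0.04  ]
[ 0.5383 -0.1363  0.04  ]
```

Emit:
servo_tool(
  jaw=[20, 20, 20, 20, 20, 20, 20, 20, 46, 46],
  dp=[
    [0, 0, -20],
    [0, 0, -15],
    [0, 0, -10],
    [0, 0, -5],
    [0, 0, -3],
    [0, 0, -1],
    [0, 0, 0],
    [0, 0, 0],
    [0, 0, 0],
    [0, 0, 0],
  ],
  twist=[0, 0, 0, 0, 0, 0, 0, 0, 0, 0],
)

```text
time_s: 5.2
ee_pos: [0.6055, -0.2768, 0.0278]
tool_rot: [-2.527, 1.866, -0.001]
contact_force: [-0.5, 0.5, 0.4]
opening: 0.0458
```

Emit:
servo_tool(
  jaw=[46, 46, 46, 46, 75, 75, 75, 75, 75, 75],
  dp=[
    [0, 0, 15],
    [0, 0, 25],
    [0, 0, 30],
    [0, 0, 30],
    [-36, 12, 10],
    [-36, 12, 0],
    [-36, 12, 0],
    [-36, 12, 0],
    [-36, 12, 0],
    [-28, 12, 0],
  ],
  twist=[0, 0, 0, 0, -0.04, -0.04, -0.04, -0.03, 0, 0],
)

```text
time_s: 6.2
ee_pos: [0.3956, -0.2044, 0.1384]
tool_rot: [2.38, -2.051, 0.002]
contact_force: [0.2, 0.3, 1.0]
opening: 0.0751
```

```bash
python3 - <<'E'
from h import *
import pickle
d=grab('wrist','w3.png');pickle.dump(d,open('w3.pkl','wb'));st()
E
```

```text
t6.2 [ 392.3 -203.   137.9] jaw ang -1.422 open 75.4 F [-1.   1.3 -1. ] q [ 0.71  0.03 -0.34  2.02  0.01  1.09 -1.06]
```

View pics/w3.png

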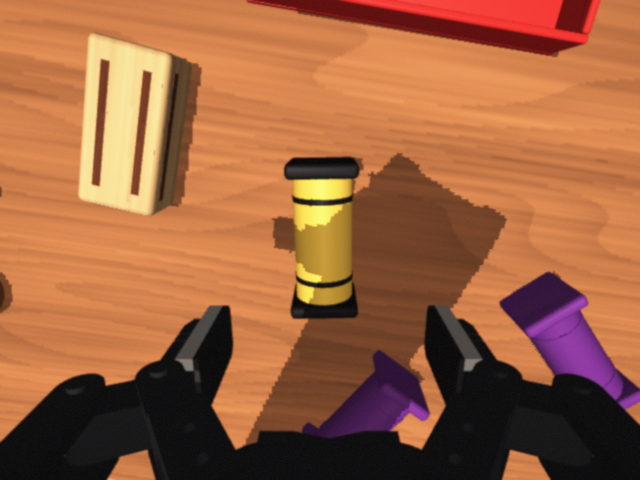

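The shaker is centred between the fingers, with cap tops at (321,166) and (324,300). The woodblock's top corners are (90,35), (171,55), (153,214) and (80,196).

```bash
python3 - <<'E'
from h import *
import pickle
d=pickle.load(open('w3.pkl','rb'))
a=px2w(d,(321,164),.046);b=px2w(d,(324,300),.046);print(a,b,(a+b)/2,np.arctan2(*(a-b)[1::-1]))
p=np.array([px2w(d,q,.04) for q in [(90,35),(171,55),(153,214),(80,196)]]);a=p[0]+p[1]-p[2]-p[3];print(p.mean(0),np.arctan2(a[1],a[0]))
p=np.array([px2w(d,q,.046) for q in [(377,352),(425,418),(305,430)]]);print(p)
E
```

```text
[ 0.44652721 -0.19361811  0.046     ] [ 0.35852598 -0.20834879  0.046     ] [ 0.4025266  -0.20098345  0.046     ] 0.16585413625428586
[ 0.44831083 -0.07433269  0.04      ] -0.09462281061455446
[[ 0.32459873 -0.25059486  0.046     ]
 [ 0.27463369 -0.29610671  0.046     ]
 [ 0.25071361 -0.20983545  0.046     ]]
```

Emit:
servo_tool(
  jaw=[75, 75, 75, 75, 75, 75, 75, 75, 75, 75],
  dp=[
    [2, 2, 0],
    [0, 0, -20],
    [0, 0, -25],
    [0, 0, -25],
    [0, 0, -25],
    [0, 0, -20],
    [0, 0, -10],
    [0, 0, -5],
    [0, 0, -2],
    [0, 0, 0],
  ],
  twist=[0.01, 0, 0, 0, 0, 0, 0, 0, 0, 0],
)

```text
time_s: 7.25
ee_pos: [0.3998, -0.2029, 0.006]
tool_rot: [-2.391, 2.038, -0.002]
contact_force: [0.2, 0.4, -0.2]
opening: 0.0749
```

Emit:
servo_tool(
  jaw=[40, 30, 30, 30, 30, 30, 30, 30, 30, 30],
  dp=[
    [0, 0, 0],
    [0, 0, 0],
    [0, 0, 0],
    [0, 0, 0],
    [0, 0, 0],
    [0, 0, 0],
    [0, 0, 10],
    [0, 0, 25],
    [0, 0, 35],
    [0, 0, 30],
  ],
  twist=[0, 0, 0, 0, 0, 0, 0, 0, 0, 0],
)

```text
time_s: 8.25
ee_pos: [0.3991, -0.2025, 0.1073]
tool_rot: [-2.391, 2.038, -0.0]
contact_force: [0.6, -0.0, -2.4]
opening: 0.0382
```

```bash
python3 - <<'E'
from h import *
st()
E
```

```text
t8.2 [ 399.1 -202.5  107.3] jaw ang -1.412 open 38.2 F [ 0.6 -0.  -2.4] q [ 0.71  0.08 -0.35  2.04  0.03  1.02 -1.07]
```

Emit:
servo_tool(
  jaw=[30, 30, 30, 30, 30, 30, 30, 30, 30, 30],
  dp=[
    [26, 20, 10],
    [30, 20, 0],
    [30, 22, 0],
    [30, 22, 0],
    [30, 22, 0],
    [30, 22, 0],
    [26, 18, 0],
    [12, 8, 0],
    [0, 0, 0],
    [0, 0, -20],
  ],
  twist=[-0.02, -0.025, -0.025, -0.025, -0.025, -0.025, 0, 0, 0, 0],
)

```text
time_s: 9.25
ee_pos: [0.6146, -0.0489, 0.0977]
tool_rot: [-2.235, 2.204, -0.005]
contact_force: [0.0, -0.4, -1.4]
opening: 0.0381
```

```bash
python3 - <<'E'
from h import *
import pickle
d=grab('wrist','w4.png');pickle.dump(d,open('w4.pkl','wb'));st()
E
```

```text
t9.3 [611.6 -49.5  92.7] jaw ang -1.557 open 38.3 F [-2.5 -1.1 -5.1] q [ 0.35  0.46 -0.43  1.63  0.21  1.11 -1.7 ]
```

View pics/w4.png

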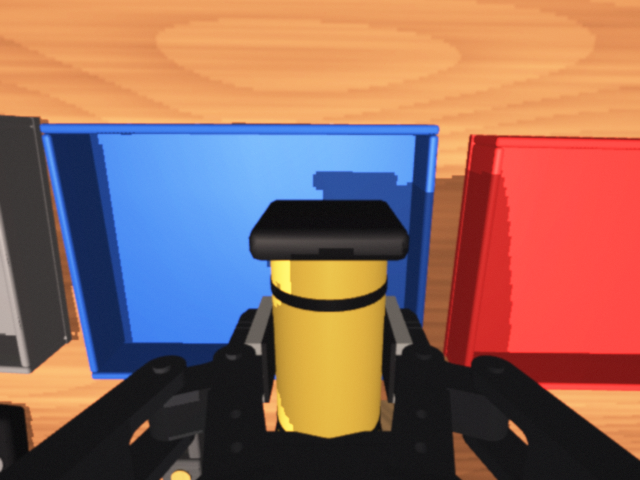

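The shaker is held level over the blue tray. The rim corners are (42,127), (438,127) and (95,376).

```bash
python3 - <<'E'
from h import *
import pickle
d=pickle.load(open('w4.pkl','rb'))
for p in [(42,127),(438,127),(95,376),(470,137),(74,338),(42,120)]: print(px2w(d,p,.04).round(4))
E
```

```text
[0.6865 0.0927 0.04  ]
[ 0.6894 -0.1031  0.04  ]
[0.5422 0.09   0.04  ]
[ 0.6849 -0.1195  0.04  ]
[0.5681 0.098  0.04  ]
[0.6899 0.092  0.04  ]
```

Emit:
servo_tool(
  jaw=[30, 30, 30, 30, 30, 30, 30, 30, 30, 55],
  dp=[
    [0, 0, -20],
    [0, 0, -25],
    [0, 0, -18],
    [0, 0, -10],
    [0, 0, -6],
    [0, 0, -3],
    [0, 0, -2],
    [0, 0, 0],
    [0, 0, 0],
    [0, 0, 0],
  ],
  twist=[0, 0, 0, 0, 0, 0, 0, 0, 0, 0],
)

```text
time_s: 10.3
ee_pos: [0.6136, -0.0487, 0.012]
tool_rot: [-2.236, 2.206, -0.001]
contact_force: [-0.2, -0.3, -0.6]
opening: 0.0515
```

Emit:
servo_tool(
  jaw=[55, 55, 55, 55, 55, 75, 75, 75, 75, 75],
  dp=[
    [0, 0, 0],
    [0, 0, 0],
    [0, 0, 20],
    [0, 0, 40],
    [0, 0, 40],
    [-30, 0, 20],
    [-40, -5, 0],
    [-40, -8, 0],
    [-35, -8, 0],
    [-18, -4, 0],
  ],
  twist=[0, 0, 0, 0, 0, -0.04, -0.04, -0.03, 0, 0],
)

```text
time_s: 11.3
ee_pos: [0.4477, -0.0746, 0.1314]
tool_rot: [2.11, -2.326, 0.001]
contact_force: [-0.1, -0.4, -0.0]
opening: 0.0752
```

```bash
python3 - <<'E'
from h import *
import pickle
d=grab('wrist','w5.png');pickle.dump(d,open('w5.pkl','wb'));st()
E
```

```text
t11.3 [446.4 -75.1 131.3] jaw ang -1.669 open 75.1 F [ 0.1 -1.3  0.1] q [ 0.5   0.07 -0.44  2.    0.03  1.08 -1.63]
```

View pics/w5.png

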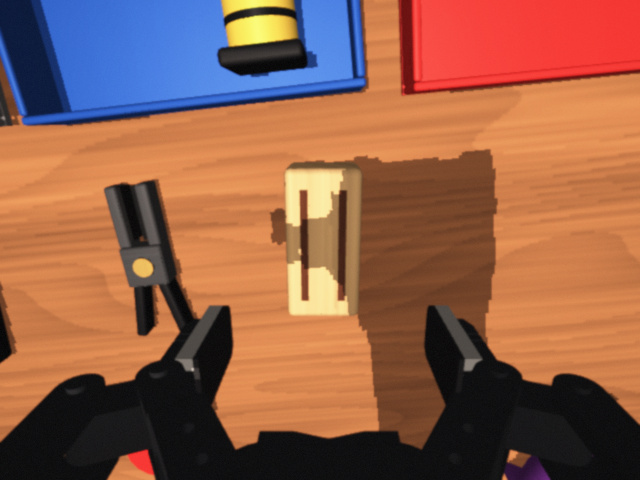

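The shaker is in the blue tray. The woodblock's top spans (286,168) to (357,315), centred and square to the jaws, and the capo's screw is at (143,267).

```bash
python3 - <<'E'
from h import *
import pickle
d=pickle.load(open('w5.pkl','rb'))
p=np.array([px2w(d,q,.04) for q in [(286,166),(361,166),(357,315),(289,315)]]);a=p[0]+p[1]-p[2]-p[3];print(p.mean(0),np.arctan2(a[1],a[0]),np.linalg.norm(a)/2)
print('capo',px2w(d,(143,267),.02)); a=px2w(d,(133,186),.01)-px2w(d,(167,328),.01);print(np.arctan2(a[1],a[0]))
E
```

```text
[ 0.44959322 -0.07249974  0.04      ] -0.10358589425400892 0.09874402109890386
capo [0.43923241 0.0553528  0.02      ]
-0.008974362001524459
```

Emit:
servo_tool(
  jaw=[75, 75, 75, 75, 75, 75, 75, 75, 75, 75],
  dp=[
    [1, 1, 0],
    [0, 0, -20],
    [0, 0, -25],
    [0, 0, -25],
    [0, 0, -22],
    [0, 0, -16],
    [0, 0, -10],
    [0, 0, -6],
    [0, 0, -2],
    [0, 0, 0],
  ],
  twist=[0, 0, 0, 0, 0, 0, 0, 0, 0, 0],
)

```text
time_s: 12.35
ee_pos: [0.4517, -0.0726, 0.0056]
tool_rot: [-2.112, 2.325, -0.001]
contact_force: [0.4, 0.4, 0.0]
opening: 0.075
```

Emit:
servo_tool(
  jaw=[48, 35, 35, 35, 35, 35, 35, 35, 35, 35],
  dp=[
    [0, 0, 0],
    [0, 0, 0],
    [0, 0, 0],
    [0, 0, 0],
    [0, 0, 0],
    [0, 0, 0],
    [0, 0, 10],
    [0, 0, 25],
    [0, 0, 30],
    [0, 0, 35],
  ],
  twist=[0, 0, 0, 0, 0, 0, 0, 0, 0, 0],
)

```text
time_s: 13.35
ee_pos: [0.4503, -0.0725, 0.1064]
tool_rot: [2.112, -2.325, -0.002]
contact_force: [1.1, -0.5, -1.7]
opening: 0.0473
```

```bash
python3 - <<'E'
from h import *
st()
E
```

```text
t13.3 [450.3 -72.5 106.4] jaw ang -1.667 open 47.3 F [ 1.1 -0.5 -1.7] q [ 0.49  0.11 -0.45  2.02  0.05  1.03 -1.65]
```

Emit:
servo_tool(
  jaw=[35, 35, 35, 35, 35, 35, 35, 35, 35, 35],
  dp=[
    [28, 18, 0],
    [35, 24, 0],
    [35, 24, 0],
    [30, 20, 0],
    [23, 15, 0],
    [12, 8, 0],
    [0, 0, 0],
    [0, 0, -15],
    [0, 0, -20],
    [0, 0, -20],
  ],
  twist=[0.02, 0.03, 0.03, 0.03, 0, 0, 0, 0, 0, 0],
)

```text
time_s: 14.35
ee_pos: [0.6131, 0.0348, 0.0491]
tool_rot: [2.235, -2.207, 0.0]
contact_force: [0.5, -0.9, -1.3]
opening: 0.0471
```

Emit:
servo_tool(
  jaw=[35, 35, 35, 35, 35, 35, 35, 35, 62, 62],
  dp=[
    [0, 0, -15],
    [0, 0, -10],
    [0, 0, -7],
    [0, 0, -4],
    [0, 0, -2],
    [0, 0, -1],
    [0, 0, 0],
    [0, 0, 0],
    [0, 0, 0],
    [0, 0, 0],
  ],
  twist=[0, 0, 0, 0, 0, 0, 0, 0, 0, 0],
)

```text
time_s: 15.35
ee_pos: [0.6145, 0.0364, 0.0118]
tool_rot: [-2.236, 2.206, -0.001]
contact_force: [0.1, -0.8, -0.6]
opening: 0.0625
```

```bash
python3 - <<'E'
from h import *
st()
E
```

```text
t15.3 [614.5  36.4  11.8] jaw ang -1.557 open 62.5 F [ 0.1 -0.8 -0.6] q [ 0.23  0.56 -0.46  1.68  0.29  0.97 -1.9 ]
```

Emit:
servo_tool(
  jaw=[62, 62, 62, 62, 60, 60, 60, 60, 60, 60],
  dp=[
    [0, 0, 15],
    [0, 0, 35],
    [0, 0, 40],
    [-25, 0, 20],
    [-40, 4, 0],
    [-40, 6, 0],
    [-35, 5, 0],
    [-22, 3, 0],
    [-13, 2, 0],
    [0, 0, 0],
  ],
  twist=[0, 0, 0, 0, -0.012, 0, 0, 0, 0, 0],
)

```text
time_s: 16.35
ee_pos: [0.4384, 0.0565, 0.1225]
tool_rot: [-2.224, 2.218, -0.003]
contact_force: [-0.9, 0.7, 0.6]
opening: 0.0599
```

```bash
python3 - <<'E'
from h import *
import pickle
d=grab('wrist','w6.png');pickle.dump(d,open('w6.pkl','wb'));st()
E
```

```text
t16.4 [439.5  56.3 122.5] jaw ang -1.569 open 60.2 F [-0.6  0.5 -0.2] q [ 0.34  0.06 -0.58  2.03  0.04  1.06 -1.83]
```

View pics/w6.png

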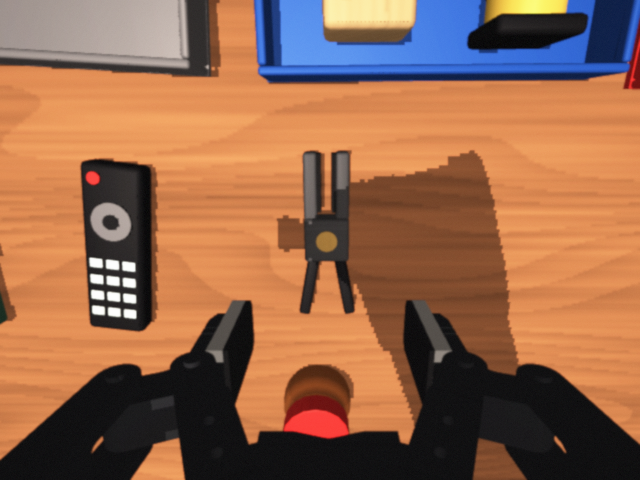

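Woodblock and shaker lie side by side in the blue tray. The capo's screw is at (326,241), between the jaws. The remote's top corners are (82,163), (150,167), (143,329) and (91,325).

```bash
python3 - <<'E'
from h import *
import pickle
d=pickle.load(open('w6.pkl','rb'))
print('capo',px2w(d,(326,241),.02));a=px2w(d,(327,153),.01)-px2w(d,(326.5,311),.01);print(np.arctan2(a[1],a[0]))
p=np.array([px2w(d,q,.018) for q in [(82,162),(150,167),(143,329),(91,325)]]);a=p[0]+p[1]-p[2]-p[3];print(p.mean(0),np.arctan2(a[1],a[0]),np.linalg.norm(a)/2)
print(px2w(d,(318,400),.04),px2w(d,(208,73),.04))
E
```

```text
capo [0.43928791 0.05694325 0.02      ]
-0.0005452913912422895
[0.43113342 0.19742443 0.018     ] -0.15172521335780806 0.11603745500094077
[0.32968178 0.06221514 0.04      ] [0.53933681 0.12007867 0.04      ]
```

Emit:
servo_tool(
  jaw=[55, 55, 55, 55, 55, 55, 55, 55, 55, 55],
  dp=[
    [1, 1, -10],
    [0, 0, -25],
    [0, 0, -25],
    [0, 0, -22],
    [0, 0, -16],
    [0, 0, -10],
    [0, 0, -6],
    [0, 0, -3],
    [0, 0, -1],
    [0, 0, 0],
  ],
  twist=[0, 0, 0, 0, 0, 0, 0, 0, 0, 0],
)

```text
time_s: 17.4
ee_pos: [0.4406, 0.0574, 0.0037]
tool_rot: [-2.223, 2.219, -0.001]
contact_force: [-0.3, 0.1, 0.6]
opening: 0.0553
```

Emit:
servo_tool(
  jaw=[35, 25, 20, 20, 20, 20, 20, 20, 20, 20],
  dp=[
    [0, 0, 0],
    [0, 0, 0],
    [0, 0, 0],
    [0, 0, 0],
    [0, 0, 0],
    [0, 0, 0],
    [0, 0, 10],
    [0, 0, 25],
    [0, 0, 30],
    [0, 0, 35],
  ],
  twist=[0, 0, 0, 0, 0, 0, 0, 0, 0, 0],
)

```text
time_s: 18.4
ee_pos: [0.4395, 0.0574, 0.1046]
tool_rot: [2.223, -2.219, -0.002]
contact_force: [1.6, -0.1, -0.9]
opening: 0.0285
```

```bash
python3 - <<'E'
from h import *
st()
E
```

```text
t18.4 [439.5  57.4 104.6] jaw ang -1.569 open 28.5 F [ 1.6 -0.1 -0.9] q [ 0.34  0.09 -0.59  2.04  0.06  1.02 -1.85]
```

Emit:
servo_tool(
  jaw=[20, 20, 20, 20, 20, 20, 20, 20, 20, 20],
  dp=[
    [16, -24, 0],
    [23, -33, 0],
    [25, -38, 0],
    [25, -38, 0],
    [25, -38, 0],
    [25, -36, 0],
    [18, -27, 0],
    [13, -16, 0],
    [0, 0, 0],
    [0, 0, -20],
  ],
  twist=[0, 0, 0, 0, 0, 0, 0, 0, 0, 0],
)

```text
time_s: 19.4
ee_pos: [0.6119, -0.1928, 0.0861]
tool_rot: [-2.221, 2.218, -0.006]
contact_force: [0.9, 0.5, -0.4]
opening: 0.0283
```

```bash
python3 - <<'E'
from h import *
import pickle
d=grab('wrist','w7.png');st()
E
```

```text
t19.4 [ 609.1 -191.7   81. ] jaw ang -1.569 open 28.3 F [-3.   0.6 -5.1] q [ 0.52  0.51 -0.38  1.57  0.2   1.1  -1.47]
```

View pics/w7.png

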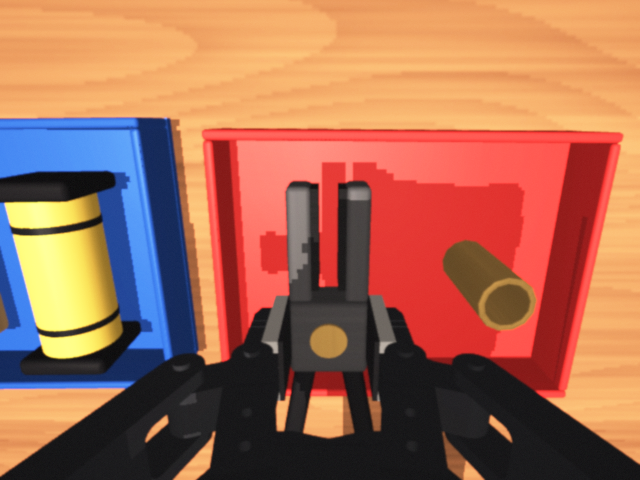

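The slide stands in the red tray at (505,300), and the capo is held level with clear floor below it.

Emit:
servo_tool(
  jaw=[20, 20, 20, 20, 20, 20, 20, 20, 46, 46],
  dp=[
    [0, 0, -20],
    [0, 0, -20],
    [0, 0, -15],
    [0, 0, -10],
    [0, 0, -5],
    [0, 0, -3],
    [0, 0, -1],
    [0, 0, 0],
    [0, 0, 0],
    [0, 0, 0],
  ],
  twist=[0, 0, 0, 0, 0, 0, 0, 0, 0, 0],
)

```text
time_s: 20.45
ee_pos: [0.6106, -0.1928, 0.0099]
tool_rot: [-2.223, 2.219, -0.001]
contact_force: [0.1, 0.1, -0.4]
opening: 0.0459
```

```bash
python3 - <<'E'
from h import *
st()
E
```

```text
t20.4 [ 610.6 -192.8    9.9] jaw ang -1.569 open 45.9 F [ 0.1  0.1 -0.4] q [ 0.51  0.59 -0.36  1.61  0.24  0.98 -1.5 ]
```

Emit:
servo_tool(
  jaw=[46, 46, 46, 46, 60, 70, 70, 70, 70, 70],
  dp=[
    [0, 0, 15],
    [0, 0, 35],
    [0, 0, 40],
    [-5, 20, 30],
    [-18, 36, 0],
    [-20, 40, 0],
    [-20, 40, 0],
    [-20, 40, 0],
    [-20, 40, 0],
    [-20, 40, 0],
  ],
  twist=[0, 0, 0, 0, 0, 0, 0, 0, 0, 0],
)

```text
time_s: 21.45
ee_pos: [0.4865, 0.0648, 0.1307]
tool_rot: [-2.223, 2.219, -0.003]
contact_force: [0.9, 1.0, 0.3]
opening: 0.0702
```

```bash
python3 - <<'E'
from h import *
st()
E
```

```text
t21.4 [486.5  64.8 130.7] jaw ang -1.569 open 70.2 F [0.9 1.  0.3] q [ 0.3   0.17 -0.56  1.91  0.1   1.09 -1.87]
```

Emit:
servo_tool(
  jaw=[70, 70, 70, 70, 70, 70],
  dp=[
    [-15, 36, 0],
    [-15, 36, 0],
    [-13, 32, 0],
    [-10, 22, 0],
    [-4, 9, 0],
    [0, 0, 0],
  ],
  twist=[-0.03, -0.03, -0.03, -0.03, 0, 0],
)

```text
time_s: 22.05
ee_pos: [0.4301, 0.1992, 0.1302]
tool_rot: [-2.089, 2.345, -0.001]
contact_force: [1.2, -0.7, -0.3]
opening: 0.0704
```

```bash
python3 - <<'E'
from h import *
import pickle
d=grab('wrist','w8.png');pickle.dump(d,open('w8.pkl','wb'));st()
E
```

```text
t22.1 [430.6 197.9 129.9] jaw ang -1.688 open 70.3 F [-0.2 -1.1  0.5] q [ 0.11  0.14 -0.67  1.94  0.1   1.09 -2.29]
```

View pics/w8.png

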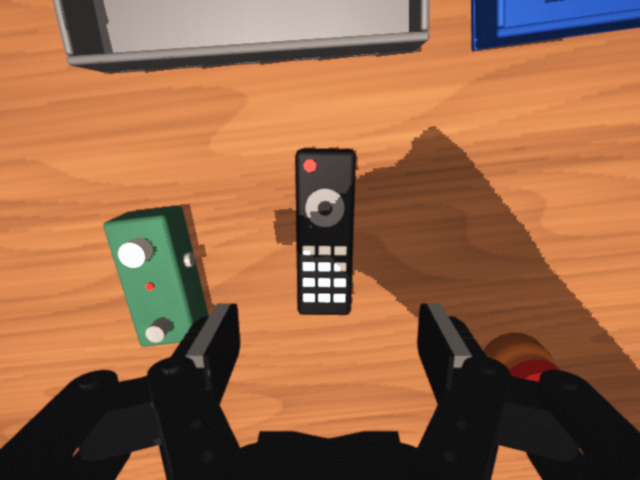

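The remote is square to the jaws, with corners (297,150), (355,150), (350,314) and (299,314). The pedal at (155,280) is well clear. The grey tray's near rim runs from (70,60) to (428,38).

```bash
python3 - <<'E'
from h import *
import pickle
d=pickle.load(open('w8.pkl','rb'))
p=np.array([px2w(d,q,.018) for q in [(297,150),(355,150),(350,314),(299,314)]]);a=p[0]+p[1]-p[2]-p[3];print(p.mean(0),np.arctan2(a[1],a[0]),np.linalg.norm(a)/2)
a,b=[px2w(d,q,.04) for q in [(70,63),(428,40)]];print(a,b,np.arctan2(*(a-b)[1::-1])-np.pi/2,(a+b)/2)
E
```

```text
[0.43079964 0.2004379  0.018     ] -0.12543924984299787 0.11681277186252162
[0.55261907 0.32695995 0.04      ] [0.54161192 0.13140449 0.04      ] -0.056227295711497316 [0.5471155  0.22918222 0.04      ]
```

Emit:
servo_tool(
  jaw=[65, 65, 65, 65, 65, 65, 65, 65, 65, 65],
  dp=[
    [0, 2, -10],
    [0, 0, -25],
    [0, 0, -28],
    [0, 0, -25],
    [0, 0, -18],
    [0, 0, -10],
    [0, 0, -6],
    [0, 0, -3],
    [0, 0, -1],
    [0, 0, 0],
  ],
  twist=[0, 0, 0, 0, 0, 0, 0, 0, 0, 0],
)

```text
time_s: 23.1
ee_pos: [0.4306, 0.2004, 0.0038]
tool_rot: [-2.086, 2.348, -0.001]
contact_force: [0.0, -0.6, -0.1]
opening: 0.065
```

Emit:
servo_tool(
  jaw=[45, 35, 30, 30, 30, 30, 30, 30, 30, 30],
  dp=[
    [0, 0, 0],
    [0, 0, 0],
    [0, 0, 0],
    [0, 0, 0],
    [0, 0, 0],
    [0, 0, 0],
    [0, 0, 10],
    [0, 0, 25],
    [0, 0, 30],
    [0, 0, 35],
  ],
  twist=[0, 0, 0, 0, 0, 0, 0, 0, 0, 0],
)

```text
time_s: 24.1
ee_pos: [0.4294, 0.2001, 0.1045]
tool_rot: [2.086, -2.347, -0.001]
contact_force: [1.3, 0.3, -1.4]
opening: 0.0383
```

```bash
python3 - <<'E'
from h import *
st()
E
```

```text
t24.1 [429.4 200.1 104.5] jaw ang -1.689 open 38.3 F [ 1.3  0.3 -1.4] q [ 0.1   0.18 -0.68  1.97  0.13  1.04 -2.32]
```

Emit:
servo_tool(
  jaw=[30, 30, 30, 30, 30, 30, 30, 30, 30],
  dp=[
    [25, 3, 0],
    [35, 4, 0],
    [38, 5, 0],
    [35, 4, 0],
    [30, 4, 0],
    [18, 2, 0],
    [9, 1, 0],
    [0, 0, 0],
    [0, 0, 0],
  ],
  twist=[0.02, 0.02, 0.02, 0.01, 0, 0, 0, 0, 0],
)

```text
time_s: 25.0
ee_pos: [0.6193, 0.2235, 0.1035]
tool_rot: [2.168, -2.273, -0.001]
contact_force: [-0.1, -1.4, -1.4]
opening: 0.0384
```

```bash
python3 - <<'E'
from h import *
import pickle
d=grab('wrist','w9.png');pickle.dump(d,open('w9.pkl','wb'));st()
E
```

```text
t25.1 [619.2 223.5 103.6] jaw ang -1.618 open 38.6 F [ 0.1  0.5 -0.9] q [ 0.01  0.57 -0.58  1.49  0.32  1.19 -2.25]
```

View pics/w9.png

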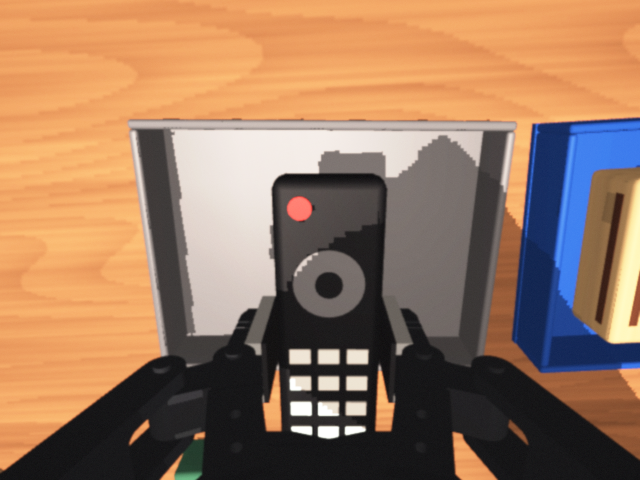

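The remote is held level above the grey tray. The rim's far corners are (130,123) and (515,124), and the remote's front edge is at row 178.

```bash
python3 - <<'E'
from h import *
import pickle
d=pickle.load(open('w9.pkl','rb'))
a,b=[px2w(d,q,.04) for q in [(130,121),(515,123)]];print(a,b,np.arctan2(*(a-b)[1::-1])-np.pi/2,(a+b)/2)
print(px2w(d,(330,176),.1185),px2w(d,(484,366),.04))
E
```

```text
[0.70052845 0.31920018 0.04      ] [0.6904514  0.12455218 0.04      ] -0.05172442600319416 [0.69548993 0.22187618 0.04      ]
[0.67906029 0.21925413 0.1185    ] [0.54693034 0.12969322 0.04      ]
```

Emit:
servo_tool(
  jaw=[30, 30, 30, 30, 30, 30, 30, 30, 30, 30],
  dp=[
    [2, 1, -10],
    [0, 0, -20],
    [0, 0, -20],
    [0, 0, -16],
    [0, 0, -12],
    [0, 0, -7],
    [0, 0, -5],
    [0, 0, -3],
    [0, 0, -1],
    [0, 0, 0],
  ],
  twist=[0, 0, 0, 0, 0, 0, 0, 0, 0, 0],
)

```text
time_s: 26.05
ee_pos: [0.6225, 0.2244, 0.0097]
tool_rot: [-2.167, 2.274, -0.001]
contact_force: [0.4, -0.4, -1.4]
opening: 0.0382
```

```bash
python3 - <<'E'
from h import *
st()
E
```

```text
t26.1 [622.5 224.4   9.7] jaw ang -1.619 open 38.2 F [ 0.4 -0.4 -1.4] q [-0.02  0.67 -0.55  1.54  0.39  1.04 -2.29]
```

Release, lift, and clear back for a check.

Emit:
servo_tool(
  jaw=[50, 58, 58, 58, 58, 58, 58, 58, 58, 58],
  dp=[
    [0, 0, 0],
    [0, 0, 0],
    [0, 0, 0],
    [0, 0, 15],
    [0, 0, 35],
    [0, 0, 45],
    [0, 0, 45],
    [-30, 0, 30],
    [-40, 0, 20],
    [-40, 0, 0],
  ],
  twist=[0, 0, 0, 0, 0, 0, 0, 0, 0, 0],
)

```text
time_s: 27.05
ee_pos: [0.5121, 0.2256, 0.2035]
tool_rot: [-2.164, 2.27, -0.004]
contact_force: [0.3, 1.1, 0.9]
opening: 0.0581
```

Emit:
servo_tool(
  jaw=[58, 58, 58, 58, 58],
  dp=[
    [-30, 0, 0],
    [-30, 0, 0],
    [-20, 0, 0],
    [0, 0, 0],
    [0, 0, 0],
  ],
  twist=[0, 0, 0, 0, 0],
)

```text
time_s: 27.55
ee_pos: [0.4326, 0.2243, 0.2005]
tool_rot: [-2.167, 2.273, -0.003]
contact_force: [0.1, 0.4, 0.5]
opening: 0.058
```

```bash
python3 - <<'E'
from h import *
a=grab('scene')['color'];b=grab('top')['color'];st()
a=cv2.resize(a[200:440,130:560],(800,446));b=cv2.resize(b[100:280,110:500],(800,369))
cv2.imwrite('pics/f1.png',cv2.resize(np.vstack([a,b]),(589,600))[:,:,::-1])
E
```

```text
t27.6 [433.  224.2 199.8] jaw ang -1.62 open 57.8 F [-0.1  0.8  0.5] q [ 0.11  0.1  -0.71  1.83  0.07  1.24 -2.24]
```

View pics/f1.png

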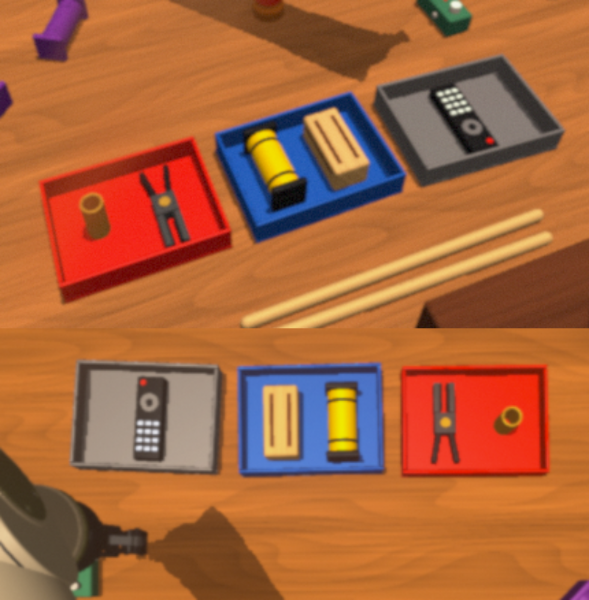

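The final check shows all five things lying flat on the right tray floors, the slide upright and the pedal where it was. I'm handing in.

```bash
python3 - <<'E'
from h import *
print(bot.finish_job())
E
```

```text
the job is handed in; nothing more can be done
None
```

All five things are sorted and the job is handed in; the simulator gave no verdict. The shaker and woodblock are side by side in the blue tray. The slide, standing on its end, and the capo are in the red tray, and the remote is in the grey one.

- **Final check:** the last top and scene pictures, taken at about 27.6 s of the 128 s allowed, show each thing flat on its tray's floor with nothing overlapping. The arm was clear of everything at hand-in.
- **Handling:** each thing was lowered to within about 1–2 mm of the floor before release. The measured contact forces stayed around 5 N or less.
- **Pedal:** it was never touched and looks unmoved in the last scene picture. I did not re-measure its position, and the arm partly hid it in the last top view.
- **Disagreement:** the top and wrist cameras gave tray and object positions up to about 5–10 mm apart. I went mainly by the close wrist views.

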